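# Load the sharpening stone into its sprung holder

## Task

Put the sharpening stone flat on the open entry deck of its wooden holder, in line with it, and let go of it there. Then push it along - do not lift it - over the raised lip until it pushes back the sprung jaw and drops flat into the pocket between lip and jaw, pushing gently, no harder than the spring needs, and never ramming the jaw against its stop. Leave the other things on the worktop where they are.

Things in the scene. Friction and masses are not known exactly. Their poses are not given: they have to be found in the camera images.
- stone: The sharpening stone: a plain grey flat block with square ends, 96 mm long (its x axis), 44 mm wide (y), 14 mm thick (z), 0.15 to 0.28 kg. Origin at the centre of its underside. It starts flat on the worktop, to the left of the holder. Either end may go first.
- holder: Stone holder: a fixed wooden base 272 x 70 mm. Its x axis is the pushing direction (roughly to the robot's right): entry deck, raised steel lip, pocket, sprung jaw, end block (30 mm high, to x = 146 mm). Origin at z = 0, below lip_mark. Lip and jaw sit on one steel insert clamped within 8 mm of mid setting along x; where exactly is not measured. Pocket walls 48 mm apart, tops at z = 25 mm.
- deck (a point): Middle of where the stone lies on the flat entry deck, 18 mm above the worktop, 73.5 mm before lip_mark; axes as the holder's. The deck runs 52 mm back from here and up to the lip, 70 mm wide, open at the sides up to 30 mm beyond this point; from there two guide walls funnel in from 54 to 48 mm apart, up to the lip.
- lip_mark (a point): A point of the wooden holder: where the middle of the lip's far top edge is at mid setting (the real one is up to 8 mm nearer or farther along x); 20.5 mm above the worktop. The lip rises 2.5 mm from the deck by a 6 mm long ramp, has a 5 mm flat crest, then falls off sheer, 4.5 mm down to the flat pocket floor at 16 mm above the worktop. Stone home: its centre 48 mm beyond the lip's real edge.
- jaw_mark (a point): A point of the holder: bottom centre of the sprung jaw's face at mid setting. Jaw: dark steel, 46 mm wide, 17 high. At rest it stands 94 mm beyond the lip's edge, so the stone must press it back 2 mm to clear the lip. It gives from 4 N, plus 3 N per mm, to a rigid stop at 4.5 mm (17.5 N). The pushed tail clings to the fingers and stays up: move them down while pressing to carry it down.
- tea_box: Bystander, loose, to be left alone: a cardboard tea box 65x142x73 mm. Origin at the centre of its underside.
- pea_tin: Bystander, loose, to be left alone: a tall tin, 75 mm across, 110 mm high. Origin at the centre of its underside.
- short_tin: Bystander, loose, to be left alone: a short tin, 75 mm across, 58 mm high. Origin at the centre of its underside.
- round_pot: Bystander, loose, to be left alone: a low round pot with a lid, 90 mm across, 32 mm high. Origin at the centre of its underside.
- shaker: Bystander, loose, to be left alone: a small glass shaker with a metal top, 44 mm across, 90 mm high. Origin at the centre of its underside.
Things that resemble listed ones, but are neither listed nor needed, are in the scene too. Of the things that look like the stone, the largest one is meant.

How it is judged (in metres and radians):
On the way, in this order (a step that is already met when the one before it is completed fails the run):
1. the stone lies flat on the entry deck, short of the lip and in line with the holder, let go (x of stone in the frame of holder between -0.105 and -0.055 m and y of stone in the frame of holder between -0.015 and 0.015 m and z of stone in the frame of holder between 0.0155 and 0.0205 m and angle between the z axis of stone and the z axis of holder, either way round below 0.05 rad and angle between the x axis of stone and the x axis of holder, either way round below 0.2 rad and linear speed of stone below 0.02 m/s and contact force between the fingers and stone below 0.1 N), for 0.2 s.
2. the stone is pushed over the lip: half of it is past the lip, its tail not yet (x of stone in the frame of holder between 0 and 0.037 m and z of stone in the frame of holder below 0.0325 m), for 0.1 s.
At the end, for the whole second after the job is handed in: The stone lies released and at rest on the pocket floor between lip and jaw: its underside 14 to 17.7 mm above the worktop, its centre 37 to 59 mm beyond the lip mark and within 4 mm of the middle, level within 0.03 rad and in line with the holder within 0.08 rad (x of stone in the frame of holder between 0.037 and 0.059 m and y of stone in the frame of holder between -0.004 and 0.004 m and z of stone in the frame of holder between 0.014 and 0.0177 m and angle between the z axis of stone and the z axis of holder, either way round below 0.03 rad and angle between the x axis of stone and the x axis of holder, either way round below 0.08 rad and linear speed of stone below 0.02 m/s and contact force between the fingers and stone below 0.1 N); the robot touches nothing.
It fails at once if while half of the stone or more is past the lip, the fingers press on it with more than 24 N (x of stone in the frame of holder above 0 m and contact force between the fingers and stone above 24 N).
It fails at once if the stone is lifted over the lip (its underside more than 20 mm above the crest over the lip or pocket) instead of pushed (x of stone in the frame of holder between -0.03 and 0.09 m and y of stone in the frame of holder between -0.05 and 0.05 m and z of stone in the frame of holder above 0.0405 m).
It fails at once if a bystander is shifted by more than 20 mm (distance of any of tea_box, pea_tin, short_tin, round_pot, shaker from where it was at the start of the episode above 0.02 m).
It also fails if it takes over 58 s, if anything falls off the work surface, if the arm or the gripper's body presses on something with over 40 N, if the wrist force passes 120 N, or if a joint passes its speed limit or range.

## Robot

A 6-joint arm with a two-finger parallel gripper is mounted at the origin on a cart in front of the work surface, level with it; the furniture and walls round the work are solid. World frame = base frame: x ahead of the robot, y to its left, z up, the work surface at z = 0. Lengths are in mm, angles in rad, forces in N, time in s.
With the tool pointing down it reaches from about 350 to 975 mm from the base axis. Payload 7.1 kg.
Tool frame: the origin (TCP) lies midway between the tips of the shut fingers; the grasp point (between the pads) lies 19 mm behind it (ctrl.grip_depth is the distance from the TCP to the grasp point, in mm); z points along the fingers, y is the line along which they close (so a half turn about z gives the same grasp; the last joint's range is limited). The gripper opens to 88 mm and grips with 3 to 60 N. Pads are 20 mm wide; open, the fingers measure 115 mm over their backs; the gripper's body (75 mm by 178 mm) begins 61 mm behind the grasp point.
Start: joints at [-1.12, 0.423, 1.63, -0, 1.089, -0.019], TCP at [282.956, -557.262, 222.675] pointing down, gripper open.
Joint ranges: [-3, 3], [-0.9, 2.11], [0.09, 2.58], [-1.31, 4.45], [0.11, 2.69], [-2.54, 2.54]. Speed limits (rad/s): [2.39, 2.39, 3.01, 3.14, 3.14, 3.14].

## Interface

Orientations are given as a rotation vector (axis times angle).
In Python, from workcell import ctrl, cams gives the robot as it stands.
- The arm moves only by the tool move_arm, never from a script. Its argument "steps" is a list of rows, each a list of 3 entries, a list of its own where there are three numbers: the shift along the tool's x, y, z in units of 25 mm (1.0 is 25 mm), then the turn about the tool's z in units of 5 degrees (1.0 is 5 degrees), then the closure, from 0 (fully open) to 1 (shut). A call has 1 to 20 rows; each row shifts and turns the commanded pose from where the row before left it, along the tool's axes as they then stand; what a row does not reach is not made up. A row lasts 1/12 s, in which the tool goes at most 41.7 mm and 7.16 degrees, less where a joint would pass 70% of its speed; a pose out of reach is approached as far as the arm can. A call is refused whole if a number of a shift passes 1 or a number of a turn 1, either way. A call with a gripper value outside its range is refused whole. The fingers move at their own pace and stop on an object; the grip force is fixed at half the most. Time passes only in rows, so rows that do not move let the fingers close. It gives the time, the measured TCP pose, the force, the opening and the grip force at its end, in the units of the state.
- ctrl.get_obs(): the state, without advancing time (a new reading comes with each control period).
- cams.get_image(name): name is "scene" or "top"; returns a dict with "image" (480x640x3 uint8, red, green, blue), "camera_matrix" (3x3 intrinsics, pixels), "k1" (the pictures are not rectified: a ray, as slopes to the right and down, at radius r is drawn at 1 + k1 r^2 times it, then the intrinsics apply), "xyz" and "rotation" of the camera in the world. Camera axes: x right, y down, z forward; pixel columns grow to the right and rows downward; lengths in mm; the calibration is good to about 2 mm. A picture is of the moment at which its call begins. There is no depth.
- ctrl.close_job(): hands the job in; it is judged then, once.
Trained networks look in the newest picture that a camera, given by its name, has taken for a name from the list of things; names that differ only in an ending like _2 or _b are one class to them, and where a whole thing is asked for, a point or a joint stands for the part that bears it (a point fixed in the world has none). Each returns a list of dicts, best first, with "p" (0 to 1); they miss things now and then, are a little off and sometimes report something else, mostly with a low value. They report only what shows in the picture. A call takes as long as a camera call. They do not tell look-alikes from the thing itself.
- cams.boxes_of(camera, thing): "rect" ([centre column, centre row, width, height] in pixels, round what is visible of it).
- cams.cut_out(camera, thing): "pixels" (480x640 bool, what is visible of it) and "rect" ([centre column, centre row, width, height] in pixels, round what is visible of it).
The state is a dict: "t": time; "qpos": joint angles; "qvel": joint speeds; "joint_torque": joint torques, N m; "ee_pos": TCP position; "orientation": TCP orientation; "ft_force": force on the tool from outside, world axes, zero at the start; "moment": the same for the moment, N m; "width": finger opening in mm; "grasp_force": force on a finger pad.
Only numpy, scipy, OpenCV 4.12 (cv2) and the standard library are available. Lean on these libraries where they do the work, as an engineer would, in place of code of your own. Each camera call takes 0.05 s, during which the arm holds its last target. There are 200 camera calls.

## Working session

There is one attempt and no reset: what is moved stays moved. The work goes in short steps, Python scripts to look and compute and a tool call to move; the robot and the scene stay as the last step left them, time stands still between calls to the robot, and variables do not carry over. Pictures are saved under pics/ and viewed, at most 10 in all, crops included, and the job is handed in when it is done.

Besides the shell and the picture viewer there is one more tool, called as name([rows], argument=value, ...), one row to a line, values as JSON. move_arm: Moves the arm, as the interface text tells. Its arguments: {"type":"object","properties":{"steps":{"type":"array"}},"required":["steps"]}

```bash
mkdir -p pics; ls
python3 - <<'E'
from workcell import ctrl,cams
import cv2,numpy as np
o=ctrl.get_obs()
print({k:np.round(v,3) for k,v in o.items()})
ims=[]
for n in("scene","top"):
    d=cams.get_image(n); print(n,d["camera_matrix"],d["k1"],d["xyz"],np.round(d["rotation"],4).tolist())
    cv2.imwrite(f"pics/{n}0.png",d["image"][:,:,::-1])
    for t in("stone","holder","jaw_mark","lip_mark"):
        print(n,t,[(round(b["p"],2),np.round(b["rect"]).tolist()) for b in cams.boxes_of(n,t)[:5]])
E
```

```text
pics
{'t': np.float64(0.0), 'qpos': array([-1.12 ,  0.424,  1.631, -0.   ,  1.089, -0.019]), 'qvel': array([ 0.001, -0.   ,  0.   , -0.   ,  0.002,  0.   ]), 'joint_torque': array([ 1.0000e-03, -5.4463e+01, -2.7366e+01,  6.4000e-02,  2.3000e-02,
       -0.0000e+00]), 'ee_pos': array([ 282.74 , -556.762,  221.908]), 'orientation': array([-3.054e+00, -7.310e-01,  1.000e-03]), 'ft_force': array([-0.108, -0.683, -0.689]), 'moment': array([-0.034, -0.016,  0.034]), 'grasp_force': np.float64(0.0), 'width': np.float64(87.687)}
scene [[586.59860364   0.         320.11761142]
 [  0.         586.59860364 236.15793778]
 [  0.           0.           1.        ]] -0.18802943556495272 [-400.00711789  526.8064048   937.60632731] [-1.3004, 2.107, -0.985]
scene stone [(0.68, [193.0, 359.0, 39.0, 25.0]), (0.65, [248.0, 324.0, 47.0, 37.0])]
scene holder [(0.59, [372.0, 247.0, 108.0, 58.0])]
scene jaw_mark [(0.72, [258.0, 222.0, 41.0, 55.0])]
scene lip_mark [(0.72, [373.0, 249.0, 109.0, 65.0])]
top [[509.47039575   0.         318.96045563]
 [  0.         509.47039575 238.9658733 ]
 [  0.           0.           1.        ]] -0.13945809351053132 [ 282.07673322   49.38981691 1519.69471197] [-2.12, 2.1054, -0.2236]
top stone [(0.84, [184.0, 304.0, 25.0, 13.0]), (0.75, [273.0, 295.0, 28.0, 25.0]), (0.67, [228.0, 291.0, 30.0, 12.0]), (0.43, [319.0, 192.0, 25.0, 25.0])]
top holder [(0.8, [351.0, 261.0, 91.0, 36.0])]
top jaw_mark [(0.86, [352.0, 259.0, 95.0, 36.0])]
top lip_mark [(0.89, [352.0, 260.0, 90.0, 36.0])]
```

Run:
```python
import cv2
a=cv2.imread("pics/top0.png")[150:360,140:440]
cv2.imwrite("pics/topc.png",cv2.resize(a,(800,560),interpolation=cv2.INTER_CUBIC))
```

```text
(no output)
```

View pics/scene0.png

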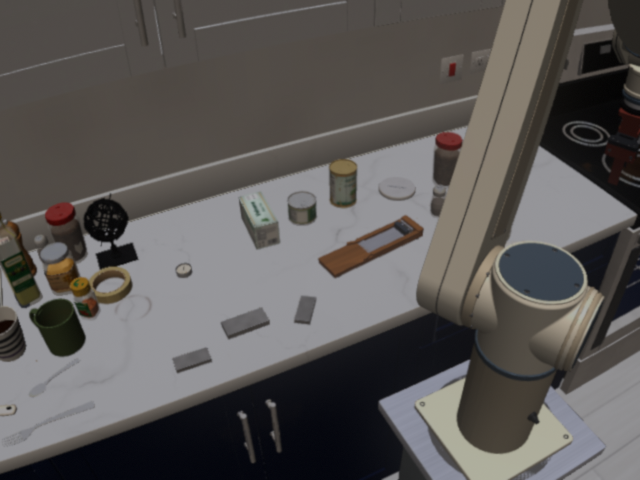

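View pics/topc.png

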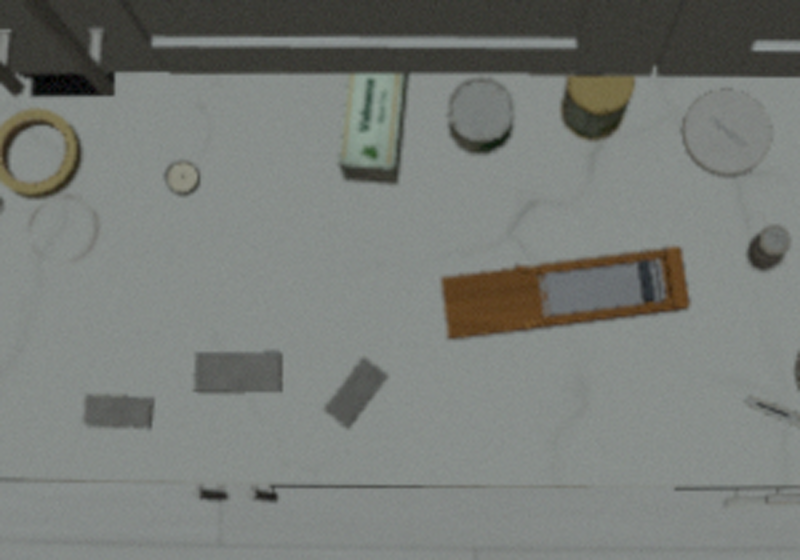

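The scene shows three grey slabs: the largest is the middle one, at scene (246,322) and top (229,290). The holder runs from top (306,265) to (398,254), with its dark jaw near (384,256). I'll fit box models to the masks in both views.

```bash
cat > h.py <<'E'
from workcell import ctrl,cams
import cv2,numpy as np
from scipy.optimize import minimize
from scipy.spatial.transform import Rotation as R
def cam(n):
    d=cams.get_image(n); d["R"]=R.from_rotvec(d["rotation"]).as_matrix(); d["D"]=np.array([d["k1"],0,0,0,0.]); return d
def proj(d,P):
    p=(np.asarray(P,float)-d["xyz"])@d["R"]
    return cv2.projectPoints(p,np.zeros(3),np.zeros(3),d["camera_matrix"],d["D"])[0][:,0]
def ray(d,uv,z):
    s=cv2.undistortPoints(np.array(uv,float).reshape(-1,1,2),d["camera_matrix"],d["D"])[:,0]
    v=np.c_[s,np.ones(len(s))]@d["R"].T
    return d["xyz"]+v*((z-d["xyz"][2])/v[:,2])[:,None]
def box(x0,x1,y0,y1,z0,z1): return np.array([[x,y,z] for x in(x0,x1) for y in(y0,y1) for z in(z0,z1)],float)
STONE=[box(-48,48,-22,22,0,14)]
HOLD=[box(-126,-10,-35,35,0,18),box(-10,120,-35,35,0,25),box(120,146,-35,35,0,30)]
def place(P,q):
    c,s=np.cos(q[2]),np.sin(q[2]); return P@np.array([[c,s,0],[-s,c,0],[0,0,1]])+[q[0],q[1],q[3] if len(q)>3 else 0]
def render(d,parts,q,win,k=6):
    u0,v0,w,h=win; m=np.zeros((h*k,w*k),np.uint8)
    for b in parts:
        p=(proj(d,place(b,q))+.5-[u0,v0])*k-.5
        cv2.fillConvexPoly(m,cv2.convexHull(np.round(p*16).astype(np.int32)),255,shift=4)
    return cv2.resize(m,(w,h),interpolation=cv2.INTER_AREA)/255.
def fit(ds,masks,parts,q0):
    wins=[]
    for m in masks:
        v,u=np.where(m); wins.append((u.min()-8,v.min()-8,np.ptp(u)+17,np.ptp(v)+17))
    def cost(q): return sum(((render(d,parts,q,w)-m[w[1]:w[1]+w[3],w[0]:w[0]+w[2]])**2).sum() for d,m,w in zip(ds,masks,wins))
    q0=np.array(q0,float); st=np.array([6,6,.06,6])[:len(q0)]
    for _ in range(3):
        r=minimize(cost,q0,method="Nelder-Mead",options=dict(initial_simplex=np.vstack([q0]+[q0+np.eye(len(q0))[i]*st[i] for i in range(len(q0))]),xatol=.02,fatol=.01)); q0=r.x; st=st*.5
    return r.x,r.fun,[m.sum() for m in masks]
def near(n,thing,uv):
    c=cams.cut_out(n,thing); c=[x for x in c if np.hypot(x["rect"][0]-uv[0],x["rect"][1]-uv[1])<20]
    return c[0]["pixels"].astype(float)
E
python3 - <<'E'
from h import *
S,T=cam("scene"),cam("top")
np.set_printoptions(precision=3,suppress=True)
print("stone rough",ray(T,[[229,290],[351,260]],14),ray(S,[[246,322],[372,247]],14))
for nm,parts,us,ut in(("stone",STONE,(247,323),(228,291)),("holder",HOLD,(372,247),(351,261))):
    try:
        ms,mt=near("scene",nm,us),near("top",nm,ut)
    except IndexError: print(nm,"missed"); continue
    c=ray(T,[ut],14)[0]
    yaws=[-1.5,-1.4]
    q0=[c[0],c[1],-1.5 if nm=="holder" else 1.57]
    for l,a,b in(("top",[T],[mt]),("scene",[S],[ms]),("both",[T,S],[mt,ms])): 
        print(nm,l,fit(a,b,parts,q0))
    if 1: print("with z",fit([T,S],[mt,ms],parts,q0+[0]))
E
```

```text
stone rough [[443.417 313.035  14.   ]
 [536.712 -49.884  14.   ]] [[442.811 314.448  14.   ]
 [534.525 -47.511  14.   ]]
stone top (array([447.475, 315.336,   1.606]), np.float64(24.548404459823146), [np.float64(464.0)])
stone scene (array([448.69 , 315.035,   1.589]), np.float64(14.555863129565552), [np.float64(877.0)])
stone both (array([448.255, 314.878,   1.589]), np.float64(46.567474048442904), [np.float64(464.0), np.float64(877.0)])
with z (array([446.89 , 315.279,   1.583,   2.012]), np.float64(41.48456747404844), [np.float64(464.0), np.float64(877.0)])
holder top (array([538.703, -40.491,  -1.438]), np.float64(104.06740484429065), [np.float64(2086.0)])
holder scene (array([540.525, -42.528,  -1.438]), np.float64(118.74452902729719), [np.float64(2726.0)])
holder both (array([539.549, -41.508,  -1.439]), np.float64(237.17865436370627), [np.float64(2086.0), np.float64(2726.0)])
with z (array([538.931, -40.979,  -1.437,   1.018]), np.float64(234.10483660130717), [np.float64(2086.0), np.float64(2726.0)])
```

The two views agree within about 2 mm, and the fitted heights come out at 0–2 mm:

| Thing | Position (mm) | Yaw (rad) |
|---|---|---|
| Stone | (448, 315) | 1.589 |
| Holder | (539.5, -41.5) | -1.438 |

First I turn the tool.

move_arm([
  [[0,0,0],[0,0,-1],0],
  [[0,0,0],[0,0,-1],0],
  [[0,0,0],[0,0,-1],0],
  [[0,0,0],[0,0,-1],0],
  [[0,0,0],[0,0,-1],0],
  [[0,0,0],[0,0,-1],0],
  [[0,0,0],[0,0,-1],0],
  [[0,0,0],[0,0,-1],0],
  [[0,0,0],[0,0,-1],0],
  [[0,0,0],[0,0,-1],0],
  [[0,0,0],[0,0,-1],0],
  [[0,0,0],[0,0,-1],0],
  [[0,0,0],[0,0,-0.8],0],
  [[0,0,0],[0,0,0],0],
])

```text
schema error: expected a number
```

```bash
cat >> h.py <<'E'
HOLDER=(539.5,-41.5,-1.438)
def need(x,y,z,yang):
    """tool-axis shift (units of 25 mm) and turn (units of 5 deg) from the measured pose"""
    o=ctrl.get_obs(); M=R.from_rotvec(o["orientation"]).as_matrix(); p=np.array(o["ee_pos"])
    a=np.arctan2(M[1,1],M[0,1]); d=(yang-a+np.pi/2)%np.pi-np.pi/2
    print("t",round(float(o["t"]),2),"pos",np.round(p,1),"yang",round(a,4),"tilt",np.round(M[:2,2],4),"F",np.round(o["ft_force"],1),"w",round(float(o["width"]),1),"g",round(float(o["grasp_force"]),1))
    print("shift",np.round(M.T@(np.array([x,y,z])-p)/25,3),"turn",round(-np.degrees(d)/5,3))
def hold(x,y,z): return (*place(np.array([x,y,z],float),HOLDER),)
E
python3 -c "
from h import *
need(448,315,60,.018)"
```

```text
t 0.8 pos [ 282.9 -557.2  222.7] yang -1.1011 tilt [-0.      0.0001] F [-0.7 -0.1  0.9] w 87.9 g 0.0
shift [ 21.68  -28.122   6.509] turn -12.824
```

move_arm([
  [[0,0,0],-1,0],
  [[0,0,0],-1,0],
  [[0,0,0],-1,0],
  [[0,0,0],-1,0],
  [[0,0,0],-1,0],
  [[0,0,0],-1,0],
  [[0,0,0],-1,0],
  [[0,0,0],-1,0],
  [[0,0,0],-1,0],
  [[0,0,0],-1,0],
  [[0,0,0],-1,0],
  [[0,0,0],-1,0],
  [[0,0,0],-0.8,0],
  [[0,0,0],0,0],
])

```text
t: 1.97
ee_pos: [283.0, -557.3, 222.7]
orientation: [2.201, 2.242, -0.0]
ft_force: [-1.0, 1.0, -0.0]
width: 87.9
grasp_force: 0.0
```

```bash
python3 -c "
from h import *
need(448,315,60,.018)"
```

```text
t 1.97 pos [ 283.  -557.3  222.7] yang 0.0185 tilt [-0. -0.] F [-1.  1. -0.] w 87.9 g 0.0
shift [34.763  7.246  6.506] turn 0.006
```

move_arm([
  [[1,0.36,0],0,0],
  [[1,0.36,0],0,0],
  [[1,0.36,0],0,0],
  [[1,0.36,0],0,0],
  [[1,0.36,0],0,0],
  [[1,0.36,0],0,0],
  [[1,0.36,0],0,0],
  [[1,0.36,0],0,0],
  [[1,0.36,0],0,0],
  [[1,0.36,0],0,0],
  [[1,0.36,0],0,0],
  [[1,0.36,0],0,0],
  [[1,0.36,0],0,0],
  [[1,0.36,0],0,0],
  [[1,0.36,0],0,0],
  [[1,0.36,0],0,0],
  [[1,0.36,0],0,0],
  [[1,0.36,0],0,0],
  [[1,0.36,0],0,0],
  [[1,0.36,0],0,0],
])

```text
t: 3.63
ee_pos: [455.3, -53.1, 222.9]
orientation: [2.206, 2.236, 0.001]
ft_force: [-0.2, -0.5, 0.1]
width: 87.5
grasp_force: 0.0
```

move_arm([
  [[1,0,0],0,0],
  [[1,0,0],0,0],
  [[1,0,0],0,0],
  [[1,0,0],0,0],
  [[1,0,0],0,0],
  [[1,0,0.4],0,0],
  [[1,0,0.8],0,0],
  [[1,0,0.8],0,0],
  [[1,0,0.8],0,0],
  [[1,0,0.8],0,0],
  [[1,0,0.8],0,0],
  [[1,0,0.8],0,0],
  [[1,0,0.6],0,0],
  [[1,0,0.5],0,0],
  [[0.7,0,0],0,0],
  [[0,0,0],0,0],
  [[0,0,0],0,0],
])

```text
t: 5.05
ee_pos: [448.9, 313.6, 65.0]
orientation: [2.203, 2.239, -0.0]
ft_force: [0.6, 0.2, 0.5]
width: 88.0
grasp_force: 0.0
```

```bash
python3 -c "
from h import *
need(448,315,3.5,.018)
d=cam('scene'); cv2.imwrite('pics/s1.png',cv2.resize(d['image'][200:400,120:400,::-1],(784,560)))"
```

```text
t 5.05 pos [448.9 313.6  65. ] yang 0.0161 tilt [-0.     -0.0001] F [0.6 0.2 0.5] w 88.0 g 0.0
shift [ 0.059 -0.035  2.46 ] turn -0.021
```

View pics/s1.png

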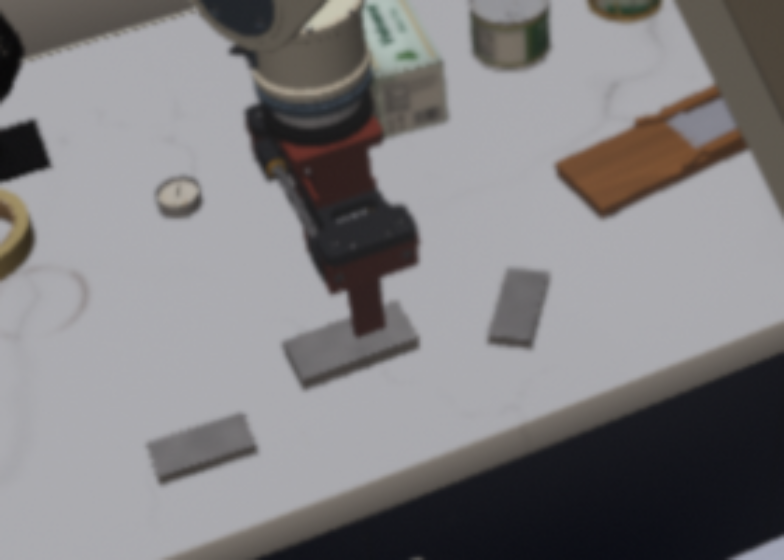

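The open gripper stands over the middle of the largest slab, with the near finger at crop (367,330) and the stone at (350,345). I'll go down and grip.

move_arm([
  [[0.06,-0.03,0.6],0,0],
  [[0,0,0.6],0,0],
  [[0,0,0.6],0,0],
  [[0,0,0.4],0,0],
  [[0,0,0.26],0,0],
  [[0,0,0],0,0],
  [[0,0,0],0,1],
  [[0,0,0],0,1],
  [[0,0,0],0,1],
  [[0,0,0],0,1],
  [[0,0,0],0,1],
  [[0,0,0],0,1],
  [[0,0,0],0,1],
  [[0,0,0],0,1],
])

```text
t: 6.27
ee_pos: [448.1, 314.5, 3.8]
orientation: [-2.203, -2.239, 0.001]
ft_force: [-1.3, -0.4, 3.5]
width: 43.7
grasp_force: 30.0
```

move_arm([
  [[0,0,0],0,1],
  [[0,0,-0.4],0,1],
  [[0,0,-0.7],0,1],
  [[0,0,-0.7],0,1],
  [[0,0,-0.7],0,1],
  [[0,0,-0.7],0,1],
  [[0,0,0],0,1],
  [[0,0,0],0,1],
])

```text
t: 6.93
ee_pos: [448.8, 314.8, 84.5]
orientation: [2.203, 2.239, 0.004]
ft_force: [-0.5, 0.2, -2.9]
width: 43.9
grasp_force: 30.0
```

```bash
python3 -c "
from h import *
x,y,z=hold(-74,0,80); need(x,y,z,np.pi/2-1.438)
S,T=cam('scene'),cam('top')
cv2.imwrite('pics/s2.png',cv2.resize(S['image'][200:400,120:400,::-1],(784,560)))"
```

```text
t 6.93 pos [448.8 314.8  84.5] yang 0.016 tilt [0.0019 0.0012] F [-0.5  0.2 -2.9] w 43.9 g 30.0
shift [-11.37    3.052   0.174] turn -1.338
```

View pics/s2.png

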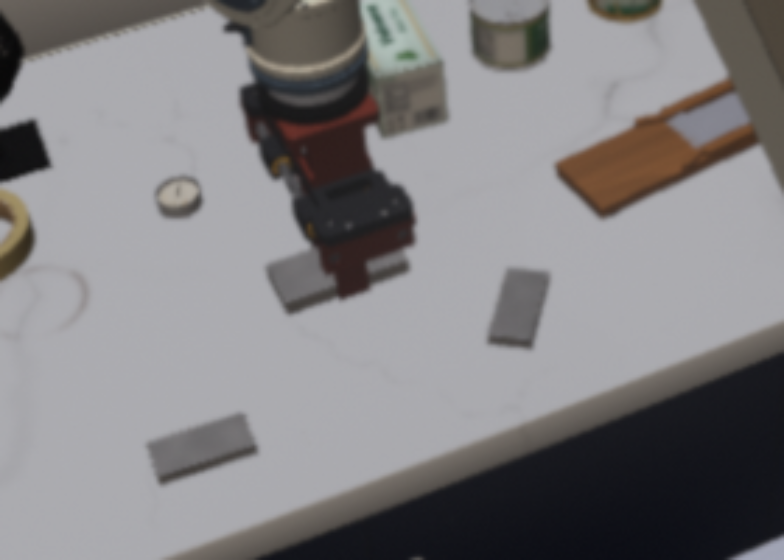

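The stone hangs level in the fingers, at crop (338,275). I'll carry it over the deck.

move_arm([
  [[0,0,0],-0.67,1],
  [[0,0,0],-0.67,1],
  [[-0.5,0.1,0],0,1],
  [[-1,0.15,0],0,1],
  [[-1,0.15,0],0,1],
  [[-1,0.15,0],0,1],
  [[-1,0.15,0],0,1],
  [[-1,0.15,0],0,1],
  [[-1,0.15,0],0,1],
  [[-1,0.15,0],0,1],
  [[-1,0.15,0],0,1],
  [[-1,0.15,0],0,1],
  [[-1,0.15,0],0,1],
  [[-1,0.11,0],0,1],
  [[-0.65,0,0],0,1],
  [[0,0,0],0,1],
  [[0,0,0],0,1],
  [[0,0,0],0,1],
])

```text
t: 8.53
ee_pos: [530.1, 19.1, 83.0]
orientation: [-2.069, -2.362, 0.002]
ft_force: [0.4, -0.1, -2.2]
width: 43.4
grasp_force: 30.0
```

```bash
python3 -c "
from h import *
x,y,z=hold(-74,0,23); need(x,y,z,np.pi/2-1.438)
S,T=cam('scene'),cam('top')
cv2.imwrite('pics/s3.png',cv2.resize(np.vstack([S['image'][200:300,300:440],T['image'][220:320,290:430]])[:,:,::-1],(420,600),interpolation=cv2.INTER_CUBIC))"
```

```text
t 8.53 pos [530.1  19.1  83. ] yang 0.1318 tilt [-0.0016  0.0001] F [ 0.4 -0.1 -2.2] w 43.4 g 30.0
shift [0.508 0.053 2.4  ] turn -0.011
```

View pics/s3.png

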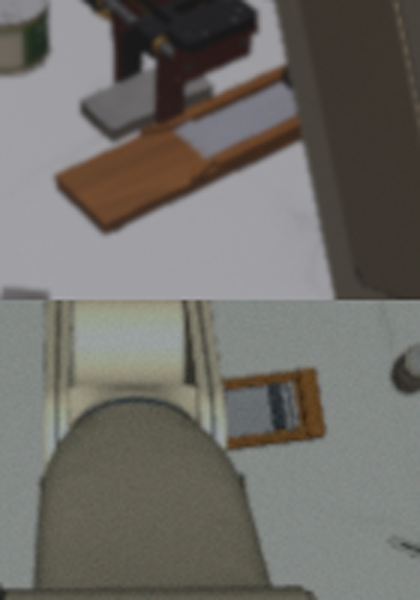

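The view fits: the stone is about 12 mm too far toward the lip and needs correcting before I lower it.

move_arm([
  [[0.5,0.05,0],0,1],
  [[0,0,0.6],0,1],
  [[0,0,0.6],0,1],
  [[0,0,0.6],0,1],
  [[0,0,0.4],0,1],
  [[0,0,0],0,1],
  [[0,0,0],0,1],
])

```text
t: 9.22
ee_pos: [530.1, 32.4, 28.4]
orientation: [-2.067, -2.364, 0.001]
ft_force: [-0.4, -0.2, -2.7]
width: 43.3
grasp_force: 30.0
```

```bash
python3 -c "
from h import *
x,y,z=hold(-74,0,22); need(x,y,z,np.pi/2-1.438)
d=cam('scene'); cv2.imwrite('pics/s4.png',cv2.resize(d['image'][200:300,300:440,::-1],(700,500),interpolation=cv2.INTER_CUBIC))"
```

```text
t 9.22 pos [530.1  32.4  28.4] yang 0.1338 tilt [-0.0012  0.    ] F [-0.4 -0.2 -2.7] w 43.3 g 30.0
shift [-0.021 -0.018  0.255] turn 0.012
```

View pics/s4.png

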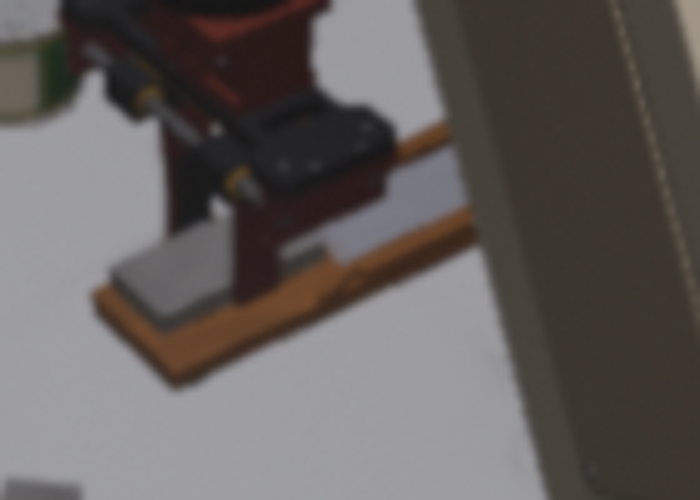

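The stone sits over the deck in line with it, at crop (230,270), about 6 mm above. Next I lower it to contact.

move_arm([
  [[0,0,0.12],0,1],
  [[0,0,0.08],0,1],
  [[0,0,0],0,1],
  [[0,0,0],0,1],
])

```text
t: 9.6
ee_pos: [530.6, 31.6, 23.9]
orientation: [2.069, 2.364, 0.0]
ft_force: [-0.4, -1.0, -2.0]
width: 43.9
grasp_force: 30.0
```

move_arm([
  [[0,0,0.04],0,1],
  [[0,0,0],0,1],
  [[0,0,0],0,1],
])

```text
t: 9.85
ee_pos: [530.6, 31.6, 22.8]
orientation: [2.069, 2.364, 0.0]
ft_force: [0.1, -0.2, -2.3]
width: 43.7
grasp_force: 30.0
```

move_arm([
  [[0,0,0.03],0,1],
  [[0,0,0],0,1],
  [[0,0,0],0,1],
])

```text
t: 10.1
ee_pos: [530.5, 31.6, 21.9]
orientation: [-2.069, -2.364, 0.0]
ft_force: [1.0, 1.0, -1.4]
width: 43.6
grasp_force: 30.0
```

Touching now, since the load is falling off. Release partly, then rise.

move_arm([
  [[0,0,0],0,0.3],
  [[0,0,0],0,0.2],
  [[0,0,0],0,0.1],
  [[0,0,0],0,0],
  [[0,0,0],0,0],
  [[0,0,0],0,0],
  [[0,0,-0.4],0,0],
  [[0,0,-0.8],0,0],
  [[0,0,-0.8],0,0],
  [[0,0,0],0,0],
  [[0,0,0],0,0],
])

```text
t: 11.02
ee_pos: [531.5, 31.7, 73.4]
orientation: [2.068, 2.362, 0.003]
ft_force: [-0.7, 0.9, -0.8]
width: 87.5
grasp_force: 0.0
```

Run:
```python
from h import *
x,y,z=hold(-145,0,70); need(x,y,z,np.pi/2-1.438)
d=cam('scene'); cv2.imwrite('pics/s5.png',cv2.resize(d['image'][200:300,300:440,::-1],(700,500),interpolation=cv2.INTER_CUBIC))
u=proj(d,[hold(-74,0,32)])[0]
c=cams.cut_out('scene','stone'); print(u,[(x["p"],x["rect"]) for x in c])
try:
    m=near('scene','stone',u); q=(530.5,31.6,-1.438,18.)
    S2=[b+[0,0,18.] for b in STONE]
    r=fit([d],[m],S2,q[:3]); print(r)
    a=-1.438; dx,dy=r[0][0]-539.5,r[0][1]+41.5
    print("holder frame",dx*np.cos(a)+dy*np.sin(a),-dx*np.sin(a)+dy*np.cos(a),r[0][2]-a)
except Exception as e: print(e)
```

```text
t 11.02 pos [531.5  31.7  73.4] yang 0.1329 tilt [0.003  0.0001] F [-0.7  0.9 -0.8] w 87.5 g 0.0
shift [ 2.856 -0.071  0.134] turn 0.002
[344.17715356 252.3684839 ] [(0.77, [344.0, 256.1, 43.7, 28.4]), (0.66, [306.0, 313.0, 20.7, 29.8]), (0.65, [192.8, 359.9, 43.6, 27.5])]
(array([530.75643047,  31.17241166,  -1.44885051]), np.float64(85.94283737024222), [np.float64(595.0)])
holder frame -73.19027296767564 0.9557028113039276 -0.010850513434451425
```

View pics/s5.png

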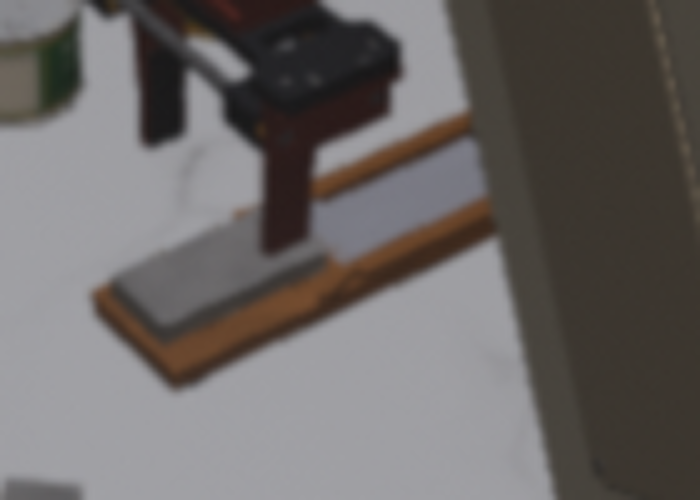

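The stone lies flat on the deck at holder x = -73, y ≈ +1, in line, and released. Next I shut the fingers, move behind the tail and go down to tip height 26.5.

move_arm([
  [[0.9,-0.07,0],0,0.5],
  [[0.9,0,0],0,1],
  [[0.9,0,0],0,1],
  [[0,0,0],0,1],
  [[0,0,0],0,1],
  [[0,0,0],0,1],
  [[0,0,0],0,1],
  [[0,0,0],0,1],
  [[0,0,0.6],0,1],
  [[0,0,0.6],0,1],
  [[0,0,0.5],0,1],
  [[0,0,0.18],0,1],
  [[0,0,0],0,1],
  [[0,0,0],0,1],
])

```text
t: 12.33
ee_pos: [519.8, 98.1, 24.8]
orientation: [-2.069, -2.363, 0.001]
ft_force: [0.3, 0.3, -0.0]
width: 0.9
grasp_force: 0.0
```

```bash
python3 -c "
from h import *
x,y,z=hold(-131,0,26.5); need(x,y,z,np.pi/2-1.438)"
```

```text
t 12.33 pos [519.8  98.1  24.8] yang 0.1325 tilt [-0.0006 -0.0001] F [ 0.3  0.3 -0. ] w 0.9 g 0.0
shift [-0.398  0.044 -0.068] turn -0.003
```

move_arm([
  [[-0.1,0.04,-0.06],0,1],
  [[-0.1,0,0],0,1],
  [[-0.15,0,0],0,1],
  [[-0.15,0,0],0,1],
  [[-0.15,0,0],0,1],
  [[-0.15,0,0],0,1],
  [[-0.15,0,0],0,1],
  [[-0.15,0,0],0,1],
  [[-0.15,0,0],0,1],
  [[-0.15,0,0],0,1],
  [[-0.15,0,0],0,1],
  [[0,0,0],0,1],
])

```text
t: 13.33
ee_pos: [526.0, 59.2, 26.3]
orientation: [2.069, 2.364, -0.001]
ft_force: [-0.7, -0.3, -0.1]
width: 0.4
grasp_force: 0.0
```

```bash
python3 -c "
from h import *
x,y,z=hold(-66,0,26.5); need(x,y,z,np.pi/2-1.438)
d=cam('scene'); cv2.imwrite('pics/s6.png',cv2.resize(d['image'][200:300,300:440,::-1],(700,500),interpolation=cv2.INTER_CUBIC))"
```

```text
t 13.33 pos [526.   59.2  26.3] yang 0.1326 tilt [-0.0002 -0.0004] F [-0.7 -0.3 -0.1] w 0.4 g 0.0
shift [-1.423  0.003 -0.008] turn -0.002
```

View pics/s6.png

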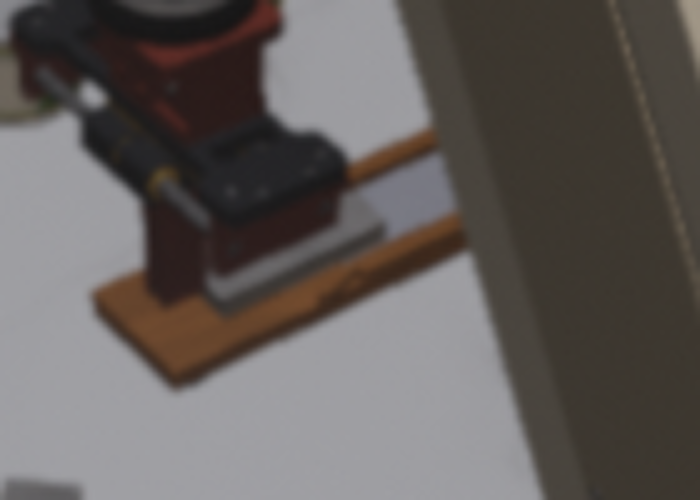

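The stone is sliding in line, with its tail at crop (215,290) against the fingers and its nose entering the guides. Continuing.

move_arm([
  [[-0.15,0,0],0,1],
  [[-0.15,0,0],0,1],
  [[-0.15,0,0],0,1],
  [[-0.15,0,0],0,1],
  [[-0.15,0,0],0,1],
  [[-0.15,0,0],0,1],
  [[-0.15,0,0],0,1],
  [[-0.15,0,0],0,1],
  [[-0.15,0,0],0,1],
  [[-0.15,0,0],0,1],
  [[0,0,0],0,1],
])

```text
t: 14.3
ee_pos: [531.1, 22.1, 26.5]
orientation: [2.069, 2.363, 0.0]
ft_force: [0.3, -1.4, -0.3]
width: 0.5
grasp_force: 0.0
```

move_arm([
  [[-0.1,0,0],0,1],
  [[-0.1,0,0],0,1],
  [[-0.1,0,0],0,1],
  [[-0.1,0,0],0,1],
  [[-0.1,0,0],0,1],
  [[-0.1,0,0],0,1],
  [[-0.1,0,0],0,1],
  [[-0.1,0,0],0,1],
  [[0,0,0],0,1],
])

```text
t: 15.05
ee_pos: [534.0, 2.5, 26.5]
orientation: [2.068, 2.363, 0.0]
ft_force: [-1.2, 0.6, -0.2]
width: 0.5
grasp_force: 0.2
```

```bash
python3 -c "
from h import *
x,y,z=hold(-20,0,26.5); need(x,y,z,np.pi/2-1.438)"
```

```text
t 15.05 pos [534.    2.5  26.5] yang 0.133 tilt [ 0.0008 -0.0004] F [-1.2  0.6 -0.2] w 0.5 g 0.2
shift [-0.972 -0.014  0.   ] turn 0.002
```

move_arm([
  [[-0.08,0,0],0,1],
  [[-0.08,0,0],0,1],
  [[-0.08,0,0],0,1],
  [[-0.08,0,0],0,1],
  [[-0.08,0,0],0,1],
  [[-0.08,0,0],0,1],
  [[-0.08,0,0],0,1],
  [[-0.08,0,0],0,1],
  [[-0.08,0,0],0,1],
  [[-0.08,0,0],0,1],
  [[0,0,0],0,1],
  [[0,0,0],0,1],
])

```text
t: 16.05
ee_pos: [536.3, -17.0, 26.5]
orientation: [2.069, 2.364, 0.0]
ft_force: [0.3, -0.1, 0.6]
width: 0.7
grasp_force: 0.0
```

move_arm([
  [[-0.04,0,0],0,1],
  [[-0.04,0,0],0,1],
  [[0,0,0],0,1],
  [[0,0,0],0,1],
])

```text
t: 16.38
ee_pos: [536.5, -18.8, 26.4]
orientation: [2.069, 2.364, 0.0]
ft_force: [0.6, -0.1, 0.2]
width: 0.6
grasp_force: 0.1
```

move_arm([
  [[-0.04,0,0],0,1],
  [[-0.04,0,0],0,1],
  [[-0.04,0,0],0,1],
  [[0,0,0],0,1],
  [[0,0,0],0,1],
])

```text
t: 16.8
ee_pos: [536.9, -21.9, 26.4]
orientation: [2.069, 2.364, -0.0]
ft_force: [-0.4, 0.5, -0.4]
width: 0.4
grasp_force: 0.1
```

move_arm([
  [[-0.04,0,0],0,1],
  [[-0.04,0,0],0,1],
  [[0,0,0],0,1],
  [[0,0,0],0,1],
])

```text
t: 17.13
ee_pos: [537.2, -23.8, 26.4]
orientation: [2.069, 2.364, -0.0]
ft_force: [0.4, 0.8, -0.1]
width: 0.4
grasp_force: 0.1
```

move_arm([
  [[-0.04,0,0],0,1],
  [[-0.04,0,0],0,1],
  [[0,0,0],0,1],
  [[0,0,0],0,1],
])

```text
t: 17.47
ee_pos: [537.4, -25.8, 26.4]
orientation: [2.069, 2.364, -0.0]
ft_force: [-0.1, -0.2, -0.0]
width: 0.4
grasp_force: 0.1
```

move_arm([
  [[-0.04,0,0],0,1],
  [[-0.04,0,0],0,1],
  [[0,0,0],0,1],
  [[0,0,0],0,1],
])

```text
t: 17.8
ee_pos: [537.6, -27.5, 26.4]
orientation: [-2.069, -2.364, -0.0]
ft_force: [-0.6, 4.2, 0.0]
width: 0.2
grasp_force: 1.6
```

Run:
```python
from h import *
S,T=cam('scene'),cam('top')
cv2.imwrite('pics/s7.png',cv2.resize(np.vstack([S['image'][190:290,320:460],T['image'][210:310,290:430]])[:,:,::-1],(420,600),interpolation=cv2.INTER_CUBIC))
need(*hold(-9,0,26.5),np.pi/2-1.438)
```

```text
t 17.9 pos [537.6 -27.5  26.4] yang 0.133 tilt [-0.0002  0.0001] F [0.3 3.2 0.1] w 0.5 g 1.7
shift [-0.206  0.003 -0.006] turn 0.003
```

View pics/s7.png

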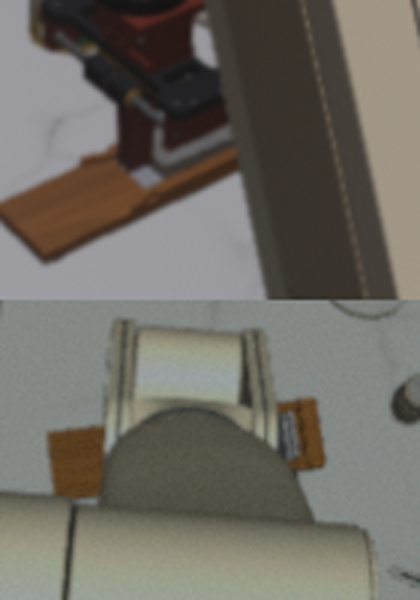

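The stone sits between the walls and jaw contact begins here, at 4 N. From here I press in small steps.

move_arm([
  [[-0.04,0,0],0,1],
  [[0,0,0],0,1],
  [[0,0,0],0,1],
])

```text
t: 18.15
ee_pos: [537.6, -28.2, 26.4]
orientation: [-2.069, -2.363, -0.0]
ft_force: [-0.6, 5.0, -0.8]
width: 0.6
grasp_force: 2.8
```

move_arm([
  [[-0.04,0,0],0,1],
  [[0,0,0],0,1],
  [[0,0,0],0,1],
])

```text
t: 18.4
ee_pos: [537.6, -29.0, 26.3]
orientation: [-2.069, -2.363, -0.0]
ft_force: [0.2, 7.0, -0.6]
width: 0.6
grasp_force: 3.7
```

move_arm([
  [[-0.04,0,0],0,1],
  [[-0.02,0,0],0,1],
  [[0,0,0],0,1],
  [[0,0,0],0,1],
])

```text
t: 18.73
ee_pos: [537.6, -30.0, 26.2]
orientation: [-2.068, -2.362, -0.001]
ft_force: [-1.1, 11.1, -1.2]
width: 0.3
grasp_force: 5.3
```

move_arm([
  [[-0.03,0,0],0,1],
  [[0,0,0],0,1],
  [[0,0,0],0,1],
])

```text
t: 18.98
ee_pos: [537.6, -30.5, 26.2]
orientation: [-2.068, -2.362, -0.001]
ft_force: [-0.5, 12.5, -1.8]
width: 0.6
grasp_force: 6.0
```

Compression is about 2.7 mm, so the tail should be past the lip edge. Now I carry it down.

move_arm([
  [[0,0,0.04],0,1],
  [[0,0,0.04],0,1],
  [[0,0,0.04],0,1],
  [[0,0,0],0,1],
  [[0,0,0],0,1],
])

```text
t: 19.4
ee_pos: [537.6, -30.3, 23.1]
orientation: [-2.068, -2.362, -0.001]
ft_force: [0.2, 13.4, -1.9]
width: 0.5
grasp_force: 6.7
```

move_arm([
  [[0,0,0.04],0,1],
  [[0,0,0.03],0,1],
  [[0,0,0],0,1],
  [[0,0,0],0,1],
])

```text
t: 19.73
ee_pos: [537.7, -30.1, 21.7]
orientation: [-2.068, -2.362, -0.001]
ft_force: [-1.6, 14.8, 3.4]
width: 0.4
grasp_force: 7.3
```

move_arm([
  [[0.04,0,0],0,1],
  [[0,0,0],0,1],
  [[0,0,0],0,1],
])

```text
t: 19.98
ee_pos: [537.9, -29.8, 21.7]
orientation: [-2.068, -2.363, -0.001]
ft_force: [-0.9, 10.4, 0.8]
width: 0.4
grasp_force: 5.2
```

move_arm([
  [[0.04,0,0],0,1],
  [[0,0,0],0,1],
  [[0,0,0],0,1],
])

```text
t: 20.23
ee_pos: [537.9, -29.4, 21.7]
orientation: [-2.069, -2.364, -0.0]
ft_force: [-0.5, 7.7, 1.4]
width: 0.5
grasp_force: 3.5
```

move_arm([
  [[0.04,0,0],0,1],
  [[0,0,0],0,1],
  [[0,0,0],0,1],
])

```text
t: 20.48
ee_pos: [538.1, -29.2, 21.8]
orientation: [2.068, 2.364, 0.0]
ft_force: [-0.0, -1.2, 0.2]
width: 0.6
grasp_force: 0.0
```

move_arm([
  [[0.04,0,0],0,1],
  [[0,0,0],0,1],
  [[0,0,0],0,1],
])

```text
t: 20.73
ee_pos: [537.8, -28.0, 21.7]
orientation: [2.069, 2.364, 0.0]
ft_force: [0.6, -0.1, 0.3]
width: 0.6
grasp_force: 0.0
```

The force dropped suddenly to zero at about -29.2, so the stone is caught behind the lip. Backing off, rising and moving the arm aside to look.

move_arm([
  [[0.2,0,0],0,1],
  [[0.2,0,-0.2],0,1],
  [[0,0,-0.8],0,1],
  [[0,0,-1],0,1],
  [[0,0,-1],0,1],
  [[0,0,-1],0,1],
  [[1,0,-1],0,1],
  [[1,0,0],0,1],
  [[1,0,0],0,1],
  [[1,0,0],0,1],
  [[1,0,0],0,1],
  [[1,0,0],0,1],
  [[1,0,0],0,1],
  [[1,0,0],0,1],
  [[1,0,0],0,1],
  [[1,0,0],0,1],
  [[1,0,0],0,1],
  [[0,0,0],0,1],
  [[0,0,0],0,1],
])

```text
t: 22.32
ee_pos: [499.3, 255.7, 146.9]
orientation: [2.066, 2.367, -0.0]
ft_force: [0.8, -0.7, 0.2]
width: 0.4
grasp_force: 0.0
```

Run:
```python
from h import *
S,T=cam('scene'),cam('top')
cv2.imwrite('pics/s8.png',cv2.resize(np.vstack([S['image'][190:290,320:460],T['image'][210:310,290:430]])[:,:,::-1],(420,600),interpolation=cv2.INTER_CUBIC))
need(*hold(-9,0,26.5),np.pi/2-1.438)
S2=[b+[0,0,16.] for b in STONE]; a=HOLDER[2]
for n,d in(("scene",S),("top",T)):
    try:
        u=proj(d,[hold(44,0,30)])[0]; m=near(n,'stone',u); r=fit([d],[m],S2,(*hold(44,0,0)[:2],a))
        dx,dy=r[0][0]-539.5,r[0][1]+41.5
        print(n,"holder frame",dx*np.cos(a)+dy*np.sin(a),-dx*np.sin(a)+dy*np.cos(a),r[0][2]-a,r[1:])
    except Exception as e: print(n,repr(e))
```

```text
t 22.42 pos [499.5 254.2 146.7] yang 0.1334 tilt [-0.0003 -0.0004] F [ 0.1  1.  -0.2] w 0.8 g 0.0
shift [-11.573   0.014   4.813] turn 0.007
scene holder frame 52.48266186888191 2.0501717671007746 0.08326725503752685 (np.float64(202.3042214532872), [np.float64(388.0)])
top holder frame 47.21067591689482 0.6777515818535429 -0.0041154168491257526 (np.float64(18.029834678969628), [np.float64(514.0)])
```

View pics/s8.png

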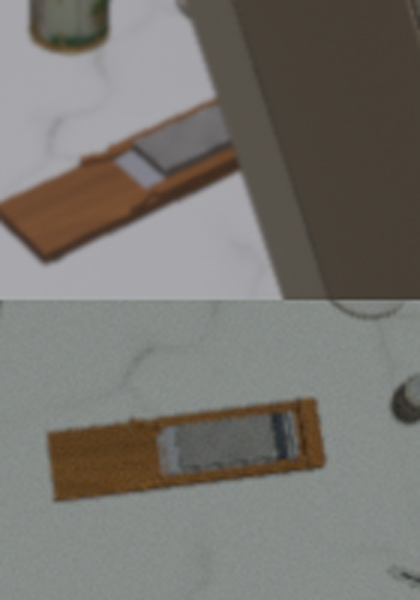

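The stone sits in the pocket against the jaw, top view about (351,254), at holder x ≈ 47 and y ≈ 0.7, with skew about 0. To verify the tail is really down, I'll touch its top gently with the shut fingers; contact should come at about z = 30.

move_arm([
  [[-1,0,0],0,1],
  [[-1,0,0],0,1],
  [[-1,0,0],0,1],
  [[-1,0,0],0,1],
  [[-1,0,0],0,1],
  [[-1,0,0],0,1],
  [[-1,0,0],0,1],
  [[-1,0,0],0,1],
  [[-1,0,0],0,1],
  [[-1,0,0],0,1],
  [[-1,0,0],0,1],
  [[-1,0,0],0,1],
  [[-0.5,0,0.5],0,1],
  [[0,0,1],0,1],
  [[0,0,1],0,1],
  [[0,0,1],0,1],
  [[0,0,0.6],0,1],
  [[0,0,0.2],0,1],
  [[0,0,0],0,1],
  [[0,0,0],0,1],
])

```text
t: 24.18
ee_pos: [541.3, -55.3, 39.2]
orientation: [-2.069, -2.364, 0.0]
ft_force: [0.3, 0.5, -0.1]
width: 0.3
grasp_force: 0.0
```

move_arm([
  [[0,0,0.06],0,1],
  [[0,0,0.06],0,1],
  [[0,0,0],0,1],
  [[0,0,0],0,1],
])

```text
t: 24.52
ee_pos: [541.7, -55.2, 36.8]
orientation: [2.068, 2.363, 0.001]
ft_force: [0.3, 0.2, 0.6]
width: 0.6
grasp_force: 0.0
```

move_arm([
  [[0,0,0.06],0,1],
  [[0,0,0.06],0,1],
  [[0,0,0],0,1],
  [[0,0,0],0,1],
])

```text
t: 24.85
ee_pos: [541.3, -55.1, 33.1]
orientation: [-2.069, -2.364, 0.0]
ft_force: [0.2, 0.3, 0.3]
width: 0.4
grasp_force: 0.0
```

move_arm([
  [[0,0,0.04],0,1],
  [[0,0,0],0,1],
  [[0,0,0],0,1],
])

```text
t: 25.1
ee_pos: [541.3, -55.2, 32.1]
orientation: [-2.069, -2.364, 0.0]
ft_force: [-0.8, 0.2, -0.1]
width: 0.8
grasp_force: 0.0
```

move_arm([
  [[0,0,0.04],0,1],
  [[0,0,0],0,1],
  [[0,0,0],0,1],
])

```text
t: 25.35
ee_pos: [541.3, -55.2, 31.1]
orientation: [-2.069, -2.364, 0.0]
ft_force: [0.6, 0.5, -1.2]
width: 0.6
grasp_force: 0.0
```

At z = 31.1 there is still no contact, so the tail is down. I'll rise clear and hand in.

move_arm([
  [[0,0,-0.5],0,1],
  [[0,0,-1],0,1],
  [[0,0,-1],0,1],
  [[0,0,-1],0,1],
  [[0,0,0],0,1],
  [[0,0,0],0,1],
  [[0,0,0],0,1],
])

```text
t: 25.93
ee_pos: [541.1, -55.2, 118.9]
orientation: [2.069, 2.364, 0.0]
ft_force: [0.4, 0.4, 0.7]
width: 0.6
grasp_force: 0.0
```

```bash
python3 -c "
from workcell import ctrl
print(ctrl.get_obs()['ee_pos'],ctrl.close_job())"
```

```text
the job is handed in; nothing more can be done
[541.09099913 -55.15282711 118.89162009] None
```

The job is handed in, with no verdict returned: the stone was pushed over the lip and lies released in the pocket, its tail seated, about 47 mm beyond the lip mark, with peak push readings of about 15 N and no bystanders touched that I know of.

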